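# Lay the glove carton on its back against the tray

## Task

The large glove carton is standing on its long edge with its oval opening facing the robot. Push it over, away from the robot, so that it lies flat on its back with the opening facing up, then push it along the bench until its long side sits flush against the near rim of the enamel tray. Only push it, never lift it off the bench, and leave the small carton, the bottle and the beaker standing where they are.

Things in the scene. Friction and masses are not known exactly. Their poses are not given: they have to be found in the camera images.
- glove_carton: Larger white carton, rigid, 0.2 to 0.4 kg: 75 mm thick, 210 mm long, 120 mm tall as it first stands on its long edge, left or right of the small one; a dark oval opening (112 x 42 mm, only drawn) amid one broad face. Origin: centre of the face it first stands on. y along its length, z up as it first stands, -x out of the face with the oval, roughly to the robot at first.
- glove_carton_center (a point): Centre of the larger carton, 60 mm above its origin along its z; axes as the carton. Pushed near the top along +x, it tips about its far lower edge and falls by itself past about 32 degrees. Lying on its back it is 75 mm high, this point 37.5 mm up, -x up, z towards the tray; flush, this point is 60 mm short of the rim.
- swab_carton: The smaller white carton without an opening, 55 mm thick, 110 mm long, 85 mm tall, loose, standing beside the large one; to be left alone. Origin: centre of its underside. Axes: y along its length, z up.
- tray_rim (a point): White enamel tray with dark blue edge, fixed, 620 mm long, 360 mm deep, upright rim 24 mm high, lying beyond the cartons. This point: middle of the foot of the outside of its near rim. Axes: x square into the tray, away from the robot; y along the near rim; z up. A carton lying askew with one corner on the rim may bind when its middle is pushed; push the half that lags behind.
- amber_bottle: Small brown bottle with white cap, 48 mm across, 110 mm tall, loose, standing to the left of the work; to be left alone. Origin: centre of its underside, z up.
- beaker: Glass beaker, 66 mm across, 85 mm tall, loose, standing to the right of the work; to be left alone. Origin: centre of its underside, z up.
Things that resemble listed ones, but are neither listed nor needed, are in the scene too. Leave any pink or turquoise look-alike of the glove_carton alone.

How it is judged (in metres and radians):
At the end, for the whole second after the job is handed in: The large carton lies flat on its back on the bench with the oval opening facing up (within 0.1 rad), its long side against the near rim of the tray (gap at its middle under 9 mm, square to the rim within 0.06 rad) and at rest; the small carton, the bottle and the beaker still stand (angle between glove_carton's own x axis and vertical above 3.04 rad and height (world z) of glove_carton_center below 0.044 m and x of glove_carton_center in the frame of tray_rim between -0.069 and -0.05 m and angle between the z axis of glove_carton and the x axis of tray_rim, either way round below 0.06 rad and linear speed of glove_carton below 0.02 m/s and angle between each of swab_carton, amber_bottle, beaker's own z axis and vertical below 0.15 rad); the robot touches nothing.
It fails at once if the large carton is lifted off the bench (height (world z) of glove_carton_center above 0.088 m or (angle between glove_carton's own x axis and vertical above 3 rad and height (world z) of glove_carton_center above 0.058 m) or (angle between glove_carton's own z axis and vertical below 0.1 rad and height (world z) of glove_carton_center above 0.076 m)).
It fails at once if the small carton is moved more than 30 mm (distance of swab_carton from where it was at the start of the episode above 0.03 m).
It fails at once if the bottle is moved more than 30 mm (distance of amber_bottle from where it was at the start of the episode above 0.03 m).
It fails at once if the beaker is moved more than 30 mm (distance of beaker from where it was at the start of the episode above 0.03 m).
It also fails if it takes over 64 s, if anything falls off the work surface, if the arm or the gripper's body presses on something with over 40 N, if the wrist force passes 120 N, or if a joint passes its speed limit or range.

## Robot

A 7-joint arm with a two-finger parallel gripper is mounted at the origin on the work surface. World frame = base frame: x ahead of the robot, y to its left, z up, the work surface at z = 0. Lengths are in m, angles in degrees, forces in N, time in s.
With the tool pointing down it reaches from about 0.4 to 0.85 m from the base axis. Payload 4.4 kg.
Tool frame: the origin (TCP) lies on the centre line of the jaws, within the pads' length; the fingertips stand 17 mm ahead of it and the grasp point (between the pads) lies 2 mm behind it (r.nose_length is the distance from the TCP to the fingertips, in m); z points along the fingers, y is the line along which they close (so a half turn about z gives the same grasp; the last joint's range is limited). The gripper opens to 94 mm and grips with 3 to 60 N. Pads are 16 mm wide; open, the fingers measure 119 mm over their backs; the gripper's body (75 mm by 177 mm) begins 78 mm behind the grasp point.
Start: joints at [-77.854, 36.005, 2.206, 86.941, -1.547, 57.084, -1.146], TCP at [0.178, 0.625, 0.222] pointing down, gripper open.
Joint ranges: [-175.42, 175.42], [-21.48, 121.26], [-71.46, 75.88], [10.55, 141.38], [-63.04, 243.04], [13.31, 113.54], [-168.57, 168.57]. Speed limits (degrees/s): [147.25, 147.25, 180, 180, 180, 180, 180].

## Interface

Orientations are given as a 3x3 rotation matrix whose columns are the frame's x, y, z axes.
In Python, from station import r gives the robot as it stands.
- The arm moves only by the tool move_arm, never from a script. Its argument "deltas" is a list of rows, each an object with "hand": the closure, from 0 (fully open) to 1 (shut); "offset": the shift along the tool's x, y, z in cm, a list of three; "roll": the turn about the tool's z in degrees. A call has 1 to 8 rows; each row is the pose to reach, as a shift and turn from the pose commanded when the call began, along the tool's axes at that moment; what a row does not reach only later rows make up. A row lasts 1/10 s, in which the tool goes at most 50 mm and 8.59 degrees, less where a joint would pass 70% of its speed; a pose out of reach is approached as far as the arm can. A call with a gripper value outside its range is refused whole. The fingers move at their own pace and stop on an object; "squeeze" is the grip in N (left out, the last holds). Time passes only in rows, so rows that repeat a pose let the fingers close. It gives the time, the measured TCP pose, the force, the opening and the grip force at its end, in the units of the state.
- r.get_obs(): the state, without advancing time (a new reading comes with each control period).
- r.grab_frame(name): name is "side" or "top" or "wrist"; returns (picture, depth): 480x640x3 uint8, red, green, blue; 480x640 float32, m along the optical axis (not along the pixel's ray), 0 where there is no reading.
- r.camera_params(name): a dict with "K" (3x3 intrinsics, pixels), "extrinsics" (4x4, takes a point from camera to world coordinates). Camera axes: x right, y down, z forward; pixel columns grow to the right and rows downward; lengths in m; the calibration is good to about 2 mm. A picture is of the moment at which its call begins: read the wrist's pose just before it. camera_params takes no time and is no camera call; for the wrist camera it gives the pose at the moment of the call.
- r.sign_off(): hands the job in; it is judged then, once.
Trained networks look in the newest picture that a camera, given by its name, has taken for a name from the list of things; names that differ only in an ending like _2 or _b are one class to them, and where a whole thing is asked for, a point or a joint stands for the part that bears it (a point fixed in the world has none). Each returns a list of dicts, best first, with "conf" (0 to 1); they miss things now and then, are a little off and sometimes report something else, mostly with a low value. They report only what shows in the picture. A call takes as long as a camera call. They do not tell look-alikes from the thing itself.
- r.boxes_of(camera, target): "rect" ([left, top, right, bottom] in pixels, round what is visible of it).
- r.regions_of(camera, target): "mask" (480x640 bool, what is visible of it) and "rect" ([left, top, right, bottom] in pixels, round what is visible of it).
- r.spot_point(camera, target): "centre" ([row, column] in pixels: a listed point, or the origin of a listed thing).
The state is a dict: "clock": time; "q": joint angles; "joint_vel": joint speeds; "tau": joint torques, N m; "ee_pos": TCP position; "tool_rot": TCP orientation; "ft_force": force on the tool from outside, world axes, zero at the start; "ft_torque": the same for the moment, N m; "grip_width": finger opening in m; "grasp_force": force on a finger pad.
Only numpy, scipy, OpenCV 4.12 (cv2) and the standard library are available. Lean on these libraries where they do the work, as an engineer would, in place of code of your own. Each camera call takes 0.05 s, during which the arm holds its last target. There are 200 camera calls.

## Working session

There is one attempt and no reset: what is moved stays moved. The work goes in short steps, Python scripts to look and compute and a tool call to move; the robot and the scene stay as the last step left them, time stands still between calls to the robot, and variables do not carry over. Pictures are saved under pics/ and viewed, at most 10 in all, crops included, and the job is handed in when it is done.

Besides the shell and the picture viewer there is one more tool, called after "Emit:" in YAML: its name, and indented under it one key for each argument. move_arm: Moves the arm, as the interface text tells. Its arguments: {"type":"object","properties":{"deltas":{"type":"array","items":{"type":"object","properties":{"hand":{"type":"number"},"offset":{"type":"array","items":{"type":"number"}},"roll":{"type":"number"}}}},"squeeze":{"type":"number"}},"required":["deltas"]}

```bash
mkdir -p pics
cat > h.py <<'E'
from station import r
import numpy as np, cv2
def cloud(name,d):
    P=r.camera_params(name);K=P["K"];T=np.array(P["extrinsics"]);K=np.array(K)
    v,u=np.mgrid[0:480,0:640]
    c=np.stack([(u-K[0,2])/K[0,0]*d,(v-K[1,2])/K[1,1]*d,d],-1)
    return c@T[:3,:3].T+T[:3,3]
def save(n,img): cv2.imwrite("pics/"+n,img[:,:,::-1])
E
python3 - <<'E'
from h import *
np.set_printoptions(precision=3,suppress=True)
o=r.get_obs();print(o["clock"],o["ee_pos"],o["tool_rot"])
for c in ["top","side"]:
    im,d=r.grab_frame(c);save(c+"0.png",im);W=cloud(c,d);np.save(c+"0.npy",W)
    for t in ["glove_carton","swab_carton","amber_bottle","beaker"]:
        for x in r.regions_of(c,t):
            p=W[x["mask"]&(d>0)]
            if len(p): print(c,t,round(x["conf"],2),x["rect"],"med",np.median(p,0),"lo",np.percentile(p,3,0),"hi",np.percentile(p,97,0))
    for x in r.spot_point(c,"tray_rim"):
        a,b=map(int,x["centre"]);print(c,"rim",round(x["conf"],2),a,b,W[a,b])
E
```

```text
0.0 [0.178 0.625 0.222] [[-0.962  0.274 -0.   ]
 [ 0.274  0.962 -0.002]
 [-0.    -0.002 -1.   ]]
top glove_carton 0.85 [418.5, 313.0, 518.6, 397.4] med [ 0.178 -0.315  0.12 ] lo [ 0.1   -0.401  0.028] hi [ 0.256 -0.229  0.124]
top glove_carton 0.68 [340.1, 241.9, 429.8, 314.7] med [ 0.362 -0.123  0.119] lo [ 0.291 -0.211  0.01 ] hi [ 0.437 -0.033  0.124]
top glove_carton 0.66 [382.4, 178.6, 475.6, 224.1] med [ 0.557 -0.243  0.119] lo [ 0.524 -0.344  0.021] hi [ 0.607 -0.143  0.124]
top glove_carton 0.61 [179.0, 225.4, 275.0, 277.5] med [0.426 0.256 0.119] lo [0.38  0.158 0.002] hi [0.478 0.361 0.123]
top swab_carton 0.79 [285.1, 199.8, 331.5, 229.5] med [0.531 0.061 0.084] lo [0.511 0.012 0.012] hi [0.565 0.112 0.088]
top swab_carton 0.62 [228.4, 4.1, 465.2, 150.8] med [ 0.946 -0.027  0.006] lo [ 0.763 -0.323  0.001] hi [1.138 0.262 0.029]
top amber_bottle 0.67 [135.4, 238.6, 161.3, 254.5] med [0.445 0.466 0.071] lo [0.428 0.453 0.007] hi [0.468 0.489 0.111]
top beaker 0.66 [496.7, 217.0, 534.4, 249.2] med [ 0.494 -0.479  0.052] lo [ 0.462 -0.496  0.003] hi [ 0.519 -0.436  0.086]
top
[... 473 characters left out ...]
_carton 0.88 [252.6, 227.5, 315.7, 314.6] med [ 0.36  -0.153  0.118] lo [ 0.285 -0.224  0.007] hi [ 0.444 -0.041  0.125]
side glove_carton 0.64 [277.5, 142.4, 305.0, 214.1] med [0.424 0.202 0.118] lo [0.377 0.155 0.008] hi [0.48  0.356 0.125]
side swab_carton 0.92 [323.4, 197.4, 342.7, 246.4] med [0.536 0.032 0.083] lo [0.51  0.006 0.005] hi [0.566 0.115 0.09 ]
side amber_bottle 0.65 [284.8, 124.8, 297.8, 144.5] med [0.451 0.469 0.075] lo [0.429 0.454 0.001] hi [0.477 0.635 0.112]
side beaker 0.61 [344.4, 360.8, 368.7, 398.3] med [ 0.49  -0.452  0.051] lo [ 0.461 -0.495  0.004] hi [ 0.516 -0.435  0.087]
side rim 0.74 245 415 [ 0.771 -0.051  0.011]
side rim 0.31 308 362 [ 0.534 -0.316  0.119]
```

View pics/top0.png

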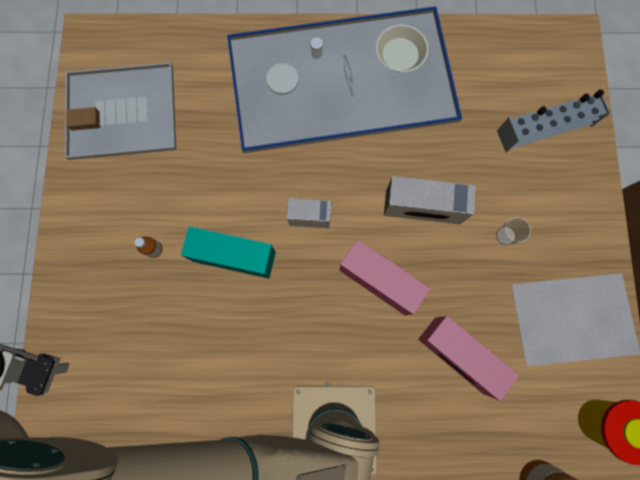

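Run:
```python
import cv2
a=cv2.imread("pics/top0.png")[160:410,160:540]
cv2.imwrite("pics/crop.png",cv2.resize(a,None,fx=2.1,fy=2.1,interpolation=cv2.INTER_CUBIC))
```

```text
(no output)
```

View pics/crop.png

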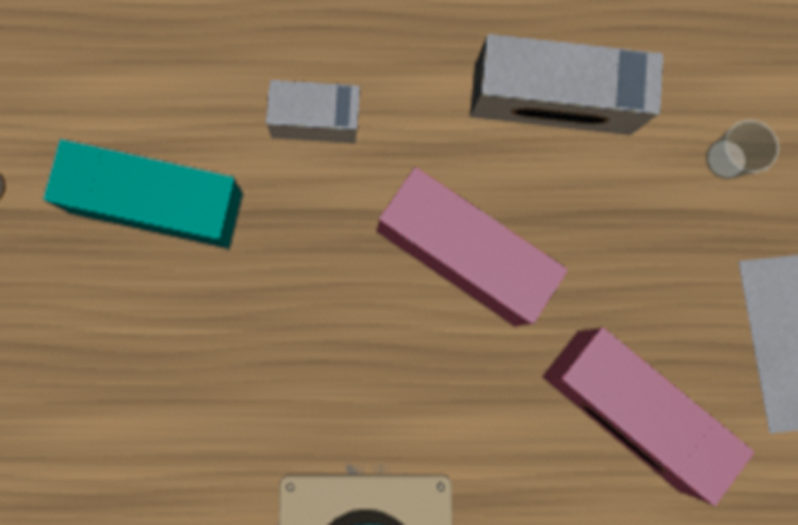

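The white carton at pixels (430,200) has a dark oval at (435,215) facing the robot, so it is the target. The turquoise one (228,252) and the pink ones (385,277), (468,357) are look-alikes to leave alone. The small carton is at (309,212), the bottle at (148,246), the beaker at (513,232), and the tray's near rim runs from (243,150) to (460,120). Next I'll fit the geometry.

Run:
```python
from h import *
np.set_printoptions(precision=3,suppress=True)
W=np.load("top0.npy")
def box(r0,r1,c0,c1,zlo,zhi):
    p=W[r0:r1,c0:c1].reshape(-1,3);p=p[(p[:,2]>zlo)&(p[:,2]<zhi)];return p
p=box(170,230,375,485,.112,.13)
(c,s,a)=cv2.minAreaRect(p[:,:2].astype(np.float32));print("glove",c,s,a,cv2.boxPoints((c,s,a)))
p=box(195,235,280,335,.078,.095)
(c,s,a)=cv2.minAreaRect(p[:,:2].astype(np.float32));print("swab",c,s,a,cv2.boxPoints((c,s,a)))
# near rim: points above z .017 near the near edge, min x per y bin
p=box(100,160,225,475,.015,.035)
L=[]
for y in np.arange(-.30,.24,.02):
    q=p[(p[:,1]>y)&(p[:,1]<y+.02)]
    if len(q): L.append([y+.01,q[:,0].min()])
L=np.array(L);k=np.polyfit(L[:,0],L[:,1],1);print("rim x=",k,"res",(L[:,1]-np.polyval(k,L[:,0])).std(),"ang",np.degrees(np.arctan(k[0])), "normal",np.array([1,-k[0]])/np.hypot(1,k[0]))
```

```text
glove (0.5700900554656982, -0.24708804488182068) (0.2117021530866623, 0.07625365257263184) 83.36894989013672 [[ 0.52  -0.348]
 [ 0.596 -0.357]
 [ 0.62  -0.146]
 [ 0.544 -0.138]]
swab (0.5407884120941162, 0.06173642724752426) (0.11050067096948624, 0.056319840252399445) 86.44396209716797 [[0.509 0.008]
 [0.565 0.005]
 [0.572 0.115]
 [0.516 0.119]]
rim x= [-0.156  0.761] res 0.0007178916304795584 ang -8.88676500594163 normal [0.988 0.154]
```

Emit:
move_arm:
  deltas:
    - {"hand":0,"offset":[-34,-27,0],"roll":0}
    - {"hand":0,"offset":[-34,-27,0],"roll":0}
    - {"hand":0,"offset":[-34,-27,0],"roll":0}
    - {"hand":0,"offset":[-34,-27,0],"roll":0}
    - {"hand":0,"offset":[-34,-27,0],"roll":-9}
    - {"hand":0,"offset":[-34,-27,0],"roll":-9}
    - {"hand":0,"offset":[-34,-27,0],"roll":-9}
    - {"hand":0,"offset":[-34,-27,0],"roll":-9}

```text
clock: 1.4
ee_pos: [0.4123, 0.2983, 0.2228]
tool_rot: [[-0.993, 0.12, 0.001], [0.12, 0.993, 0.001], [-0.001, 0.001, -1.0]]
ft_force: [0.8, 0.3, 0.6]
grip_width: 0.0943
grasp_force: 0.0
```

```bash
cat > to.py <<'E'
import sys
from h import *
# world target x y z yaw(deg; y_tool = (-sin,cos)) -> tool offsets in cm, roll
np.set_printoptions(precision=3,suppress=True)
o=r.get_obs();R=np.array(o["tool_rot"]);p=np.array(o["ee_pos"])
print(o["clock"],p,"F",np.array(o["ft_force"]))
yaw=np.degrees(np.arctan2(-R[0,1],R[1,1]));print("yaw",yaw,"z",R[:,2])
if len(sys.argv)>4:
    t=np.array(list(map(float,sys.argv[1:4])));print("offset",R.T@(t-p)*100,"roll",-(float(sys.argv[4])-yaw))
E
python3 to.py 0.481 -0.237 0.222 -6.6
```

```text
1.4 [0.412 0.298 0.223] F [0.778 0.324 0.63 ]
yaw -6.910795406810113 z [ 0.001  0.001 -1.   ]
offset [-13.262 -52.318   0.053] roll -0.3107954068101133
```

Emit:
move_arm:
  deltas:
    - {"hand":0,"offset":[-11,-48,0],"roll":0}
    - {"hand":0,"offset":[-11,-48,0],"roll":0}
    - {"hand":0,"offset":[-11,-48,0],"roll":0}
    - {"hand":0,"offset":[-11,-48,0],"roll":0}
    - {"hand":0,"offset":[-11,-48,0],"roll":0}
    - {"hand":0,"offset":[-11,-48,0],"roll":0}
    - {"hand":0,"offset":[-11,-48,0],"roll":0}
    - {"hand":0,"offset":[-11,-48,0],"roll":0}

```text
clock: 2.2
ee_pos: [0.4531, -0.0999, 0.2229]
tool_rot: [[-0.993, 0.12, 0.001], [0.12, 0.993, 0.0], [-0.001, 0.0, -1.0]]
ft_force: [1.9, 1.3, 0.1]
grip_width: 0.094
grasp_force: 0.0
```

Emit:
move_arm:
  deltas:
    - {"hand":0,"offset":[0,0,0],"roll":0}

```text
clock: 2.3
ee_pos: [0.4531, -0.1059, 0.2229]
tool_rot: [[-0.991, 0.132, 0.002], [0.132, 0.991, -0.004], [-0.002, -0.004, -1.0]]
ft_force: [-0.9, 0.6, -0.5]
grip_width: 0.0942
grasp_force: 0.0
```

```bash
python3 to.py 0.481 -0.237 0.124 -6.6
```

```text
2.3 [ 0.453 -0.106  0.223] F [-0.895  0.569 -0.51 ]
yaw -7.612872228712792 z [ 0.002 -0.004 -1.   ]
offset [ -4.477 -12.592   9.947] roll -1.0128722287127925
```

Emit:
move_arm:
  deltas:
    - {"hand":0,"offset":[-4.5,-12.6,0],"roll":0}
    - {"hand":0,"offset":[-4.5,-12.6,0],"roll":0}
    - {"hand":0,"offset":[-4.5,-12.6,0],"roll":0}
    - {"hand":0,"offset":[-4.5,-12.6,5],"roll":0}
    - {"hand":0,"offset":[-4.5,-12.6,9.9],"roll":0}
    - {"hand":0,"offset":[-4.5,-12.6,9.9],"roll":0}
    - {"hand":0,"offset":[-4.5,-12.6,9.9],"roll":0}
    - {"hand":0,"offset":[-4.5,-12.6,9.9],"roll":0}

```text
clock: 3.1
ee_pos: [0.4843, -0.2285, 0.1258]
tool_rot: [[-0.993, 0.12, 0.004], [0.12, 0.993, -0.001], [-0.004, -0.001, -1.0]]
ft_force: [-0.1, 0.6, 0.7]
grip_width: 0.0944
grasp_force: 0.0
```

Emit:
move_arm:
  deltas:
    - {"hand":0,"offset":[-1.5,-1,0.1],"roll":0}
    - {"hand":0,"offset":[-3,-1,0.1],"roll":0}
    - {"hand":0,"offset":[-4,-1,0.1],"roll":0}
    - {"hand":0,"offset":[-5,-1,0.1],"roll":0}
    - {"hand":0,"offset":[-6,-1,0.1],"roll":0}
    - {"hand":0,"offset":[-7,-1,0.1],"roll":0}
    - {"hand":0,"offset":[-7,-1,0.1],"roll":0}

```text
clock: 3.8
ee_pos: [0.5529, -0.2466, 0.1227]
tool_rot: [[-0.993, 0.119, 0.003], [0.119, 0.993, -0.001], [-0.003, -0.0, -1.0]]
ft_force: [0.7, 0.9, -0.3]
grip_width: 0.0939
grasp_force: 0.0
```

Run:
```python
from h import *
im,d=r.grab_frame("side");save("side1.png",im[120:420,200:500].repeat(2,0).repeat(2,1))
```

```text
(no output)
```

View pics/side1.png

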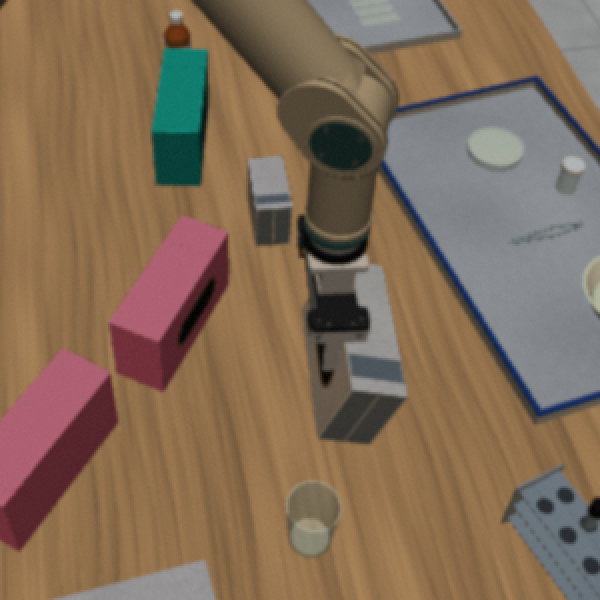

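The view shows the fingers (crop 335,300) on the carton's near face at its top, and the carton (360,370) starting to lean. I'll keep pushing.

Emit:
move_arm:
  deltas:
    - {"hand":0,"offset":[-1,0,0],"roll":0}
    - {"hand":0,"offset":[-2,0,0],"roll":0}
    - {"hand":0,"offset":[-3,0,0],"roll":0}
    - {"hand":0,"offset":[-4,0,0],"roll":0}
    - {"hand":0,"offset":[-5,0,0],"roll":0}
    - {"hand":0,"offset":[-6,0,0],"roll":0}
    - {"hand":0,"offset":[-6,0,0],"roll":0}
    - {"hand":0,"offset":[-6,0,0],"roll":0}

```text
clock: 4.65
ee_pos: [0.6102, -0.2539, 0.1222]
tool_rot: [[-0.993, 0.12, -0.001], [0.12, 0.993, 0.0], [0.001, 0.0, -1.0]]
ft_force: [0.2, -0.5, -0.1]
grip_width: 0.0935
grasp_force: 0.0
```

Run:
```python
from h import *
im,d=r.grab_frame("side");save("side2.png",im[120:420,200:500].repeat(2,0).repeat(2,1))
```

```text
(no output)
```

View pics/side2.png

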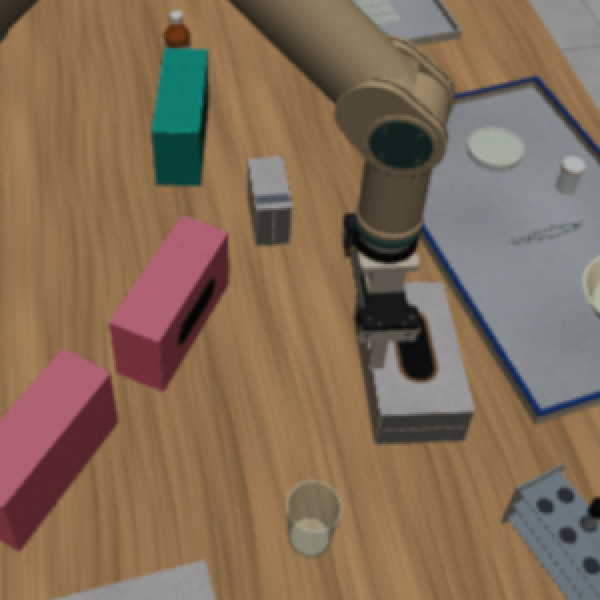

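The carton lies flat with its opening up (crop 415,350). I'll back off and measure it.

Emit:
move_arm:
  deltas:
    - {"hand":0,"offset":[3,0,-1],"roll":0}
    - {"hand":0,"offset":[7,0,-1],"roll":0}
    - {"hand":0,"offset":[11,0,-1],"roll":0}
    - {"hand":0,"offset":[11,0,-1],"roll":0}
    - {"hand":0,"offset":[11,0,-1],"roll":0}

```text
clock: 5.2
ee_pos: [0.5005, -0.241, 0.1331]
tool_rot: [[-0.993, 0.122, 0.0], [0.122, 0.993, -0.0], [-0.0, -0.0, -1.0]]
ft_force: [0.1, 0.1, 0.0]
grip_width: 0.0939
grasp_force: 0.0
```

```bash
cat > meas.py <<'E'
from h import *
np.set_printoptions(precision=3,suppress=True)
n=np.array([.988,.154])
for c in ["side","top"]:
    im,d=r.grab_frame(c);W=cloud(c,d);p=W.reshape(-1,3)
    p=p[(p[:,2]>.068)&(p[:,2]<.082)&(p[:,0]>.585)&(p[:,0]<.83)&(p[:,1]<-.08)&(p[:,1]>-.45)]
    if len(p)<50: print(c,len(p));continue
    q=cv2.minAreaRect(p[:,:2].astype(np.float32));b=cv2.boxPoints(q)
    e=max([b[1]-b[0],b[2]-b[1]],key=np.linalg.norm);e=e*np.sign(e[1])
    s=[(w[0]-(.761-.156*w[1]))*.988 for w in b]
    print(c,len(p),q[0],q[1],"yaw",np.degrees(np.arctan2(-e[0],e[1])),"(want 8.9)","z",np.median(p[:,2]));print(np.c_[b,s])
E
python3 meas.py; python3 to.py
```

```text
side 3026 (0.6712683439254761, -0.2577255964279175) (0.21602098643779755, 0.12183172255754471) yaw -6.8441467 (want 8.9) z 0.07597372884769149
[[ 0.598 -0.358 -0.216]
 [ 0.719 -0.372 -0.099]
 [ 0.745 -0.158 -0.04 ]
 [ 0.624 -0.143 -0.158]]
top 2758 (0.6745894551277161, -0.2484104335308075) (0.19046956300735474, 0.12330807745456696) yaw -7.036755 (want 8.9) z 0.07483026798635595
[[ 0.602 -0.335 -0.209]
 [ 0.724 -0.35  -0.09 ]
 [ 0.747 -0.161 -0.038]
 [ 0.625 -0.146 -0.157]]
5.3 [ 0.503 -0.241  0.133] F [ 0.797 -0.095  0.302]
yaw -6.897213362496997 z [ 0.002 -0.001 -1.   ]
```

```bash
python3 to.py .535 -.265 .047 8.9
```

```text
5.3 [ 0.503 -0.241  0.133] F [ 0.797 -0.095  0.302]
yaw -6.897213362496997 z [ 0.002 -0.001 -1.   ]
offset [-3.496 -1.999  8.597] roll -15.797213362496997
```

Emit:
move_arm:
  deltas:
    - {"hand":0,"offset":[-3.5,-2,0],"roll":-8}
    - {"hand":0,"offset":[-3.5,-2,0],"roll":-15.8}
    - {"hand":0,"offset":[-3.5,-2,4],"roll":-15.8}
    - {"hand":0,"offset":[-3.5,-2,8.6],"roll":-15.8}
    - {"hand":0,"offset":[-3.5,-2,8.6],"roll":-15.8}
    - {"hand":0,"offset":[-3.5,-2,8.6],"roll":-15.8}

```text
clock: 5.9
ee_pos: [0.5339, -0.2646, 0.0462]
tool_rot: [[-0.988, -0.155, -0.001], [-0.155, 0.988, 0.001], [0.001, 0.001, -1.0]]
ft_force: [-0.1, -0.3, 0.0]
grip_width: 0.0941
grasp_force: 0.0
```

```bash
python3 to.py
```

```text
5.9 [ 0.534 -0.265  0.046] F [-0.141 -0.317  0.004]
yaw 8.904724159092945 z [-0.001  0.001 -1.   ]
```

Emit:
move_arm:
  deltas:
    - {"hand":0,"offset":[-1.5,0,0],"roll":0}
    - {"hand":0,"offset":[-3,0,0],"roll":0}
    - {"hand":0,"offset":[-4,0,0],"roll":0}
    - {"hand":0,"offset":[-5,0,0],"roll":0}
    - {"hand":0,"offset":[-6,0,0],"roll":0}
    - {"hand":0,"offset":[-7,0,0],"roll":0}
    - {"hand":0,"offset":[-8,0,0],"roll":0}
    - {"hand":0,"offset":[-9,0,0],"roll":0}

```text
clock: 6.7
ee_pos: [0.6227, -0.2512, 0.0464]
tool_rot: [[-0.988, -0.154, -0.001], [-0.154, 0.988, -0.0], [0.001, -0.0, -1.0]]
ft_force: [-2.2, -1.0, 1.2]
grip_width: 0.0936
grasp_force: 0.9
```

Emit:
move_arm:
  deltas:
    - {"hand":0,"offset":[-1,0,0],"roll":0}
    - {"hand":0,"offset":[-2,0,0],"roll":0}
    - {"hand":0,"offset":[-2.5,0,0],"roll":0}
    - {"hand":0,"offset":[-2.5,0,0],"roll":0}
    - {"hand":0,"offset":[-2.5,0,0],"roll":0}

```text
clock: 7.2
ee_pos: [0.6475, -0.2464, 0.0463]
tool_rot: [[-0.988, -0.155, 0.0], [-0.155, 0.988, 0.001], [-0.001, 0.001, -1.0]]
ft_force: [0.3, -0.2, -0.0]
grip_width: 0.094
grasp_force: 0.0
```

```bash
python3 meas.py;python3 to.py
```

```text
side 1779 (0.706504762172699, -0.2408635914325714) (0.1499587744474411, 0.21052540838718414) yaw 6.462822 (want 8.9) z 0.07581102256734829
[[ 0.62  -0.145 -0.161]
 [ 0.644 -0.354 -0.17 ]
 [ 0.793 -0.337 -0.02 ]
 [ 0.769 -0.128 -0.012]]
top 1654 (0.7179713249206543, -0.20683687925338745) (0.12335965037345886, 0.14823856949806213) yaw 4.199547 (want 8.9) z 0.07486334219060065
[[ 0.651 -0.137 -0.13 ]
 [ 0.662 -0.285 -0.142]
 [ 0.785 -0.276 -0.019]
 [ 0.774 -0.128 -0.007]]
7.3 [ 0.647 -0.247  0.046] F [-0.151 -0.634 -0.238]
yaw 8.890993461869089 z [ 0.  0. -1.]
```

Emit:
move_arm:
  deltas:
    - {"hand":0,"offset":[-0.7,0,0],"roll":0}
    - {"hand":0,"offset":[-1.3,0,0],"roll":0}
    - {"hand":0,"offset":[-1.8,0,0],"roll":0}
    - {"hand":0,"offset":[-2.1,0,0],"roll":0}
    - {"hand":0,"offset":[-2.1,0,0],"roll":0}

```text
clock: 7.8
ee_pos: [0.6686, -0.2434, 0.0464]
tool_rot: [[-0.988, -0.155, 0.001], [-0.155, 0.988, 0.0], [-0.001, -0.0, -1.0]]
ft_force: [-0.2, -0.3, -0.2]
grip_width: 0.0942
grasp_force: 0.0
```

Emit:
move_arm:
  deltas:
    - {"hand":0,"offset":[-0.2,0,0],"roll":0}
    - {"hand":0,"offset":[-0.4,0,0],"roll":0}
    - {"hand":0,"offset":[-0.4,0,0],"roll":0}

```text
clock: 8.1
ee_pos: [0.6709, -0.2431, 0.0464]
tool_rot: [[-0.988, -0.154, -0.002], [-0.154, 0.988, 0.0], [0.002, 0.001, -1.0]]
ft_force: [-5.1, 0.1, 3.5]
grip_width: 0.0943
grasp_force: 2.1
```

Emit:
move_arm:
  deltas:
    - {"hand":0,"offset":[-0.2,0,0],"roll":0}
    - {"hand":0,"offset":[-0.3,0,0],"roll":0}
    - {"hand":0,"offset":[-0.3,0,0],"roll":0}

```text
clock: 8.4
ee_pos: [0.6709, -0.2431, 0.0463]
tool_rot: [[-0.988, -0.154, -0.008], [-0.154, 0.988, 0.001], [0.007, 0.002, -1.0]]
ft_force: [-11.5, 0.2, 6.9]
grip_width: 0.0939
grasp_force: 5.2
```

The position matches flush contact and the force is rising. I'll back off and check.

Emit:
move_arm:
  deltas:
    - {"hand":0,"offset":[1,0,0],"roll":0}
    - {"hand":0,"offset":[4,0,0],"roll":0}
    - {"hand":0,"offset":[8,0,0],"roll":0}
    - {"hand":0,"offset":[12,0,0],"roll":0}
    - {"hand":0,"offset":[14,0,-8],"roll":0}
    - {"hand":0,"offset":[18,0,-12],"roll":0}
    - {"hand":0,"offset":[20,0,-16],"roll":0}
    - {"hand":0,"offset":[20,0,-16],"roll":0}

```text
clock: 9.2
ee_pos: [0.4772, -0.2748, 0.2099]
tool_rot: [[-0.988, -0.153, 0.005], [-0.153, 0.988, -0.003], [-0.005, -0.004, -1.0]]
ft_force: [0.3, -0.2, 0.2]
grip_width: 0.094
grasp_force: 0.0
```

```bash
python3 meas.py
python3 - <<'E'
from h import *
im,d=r.grab_frame("side");save("side3.png",im[100:440,180:580].repeat(2,0).repeat(2,1)[:600])
E
```

```text
side 2882 (0.7368472814559937, -0.23089145123958588) (0.12482248246669769, 0.21253685653209686) yaw 8.818775 (want 8.9) z 0.07594787833090333
[[ 0.659 -0.135 -0.122]
 [ 0.691 -0.345 -0.122]
 [ 0.815 -0.326  0.003]
 [ 0.782 -0.116  0.003]]
top 3398 (0.7386596202850342, -0.23171082139015198) (0.12301745265722275, 0.21176469326019287) yaw 8.966893 (want 8.9) z 0.07488856923433296
[[ 0.661 -0.137 -0.119]
 [ 0.694 -0.346 -0.119]
 [ 0.816 -0.327  0.004]
 [ 0.783 -0.118  0.004]]
```

View pics/side3.png

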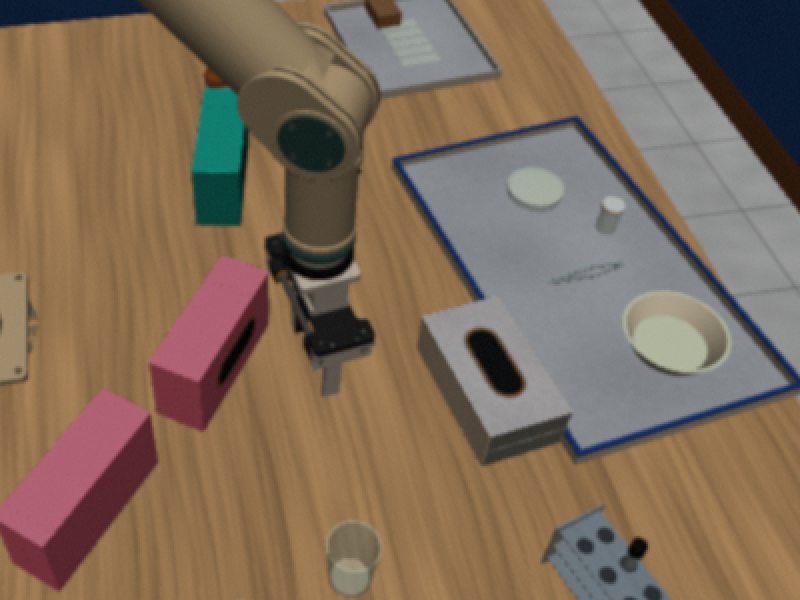

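The carton (crop 495,375) lies opening up, flush and square against the near rim. The beaker (352,560) still stands, and nothing touches the robot.

```bash
python3 -c "from station import r; print(r.sign_off())"
```

```text
the job is handed in; nothing more can be done
None
```

The large glove carton lies flat on its back with the opening up, its long side flush against the tray's near rim and square to it within about 0.1°. The small carton, bottle and beaker were not touched, and the job was handed in at about 9 s of the 64 s allowed (no verdict came back).

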